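# Tip a scoop of old bolts into the tumbler

### The job

Lift the flat scoop by its wooden handle bar and carry its three old bolts level, without spilling any, over to the open tumbler tub, and tip all three into it. Then put the empty scoop back down flat on the black rubber mat and let go of it, and lastly slide the tub's cover fully shut. Leave everything else on the bench where it stands.

Things in the scene. Friction and masses are not known exactly. Their poses are not given: they have to be found in the camera images.
- scoop_grip (a point): middle of the scoop's wooden handle bar, the point to grip, 85 mm above its underside, 5 mm behind its middle and above its balance point. Scoop axes: x to the open front edge, z up. Bar along y, 14 mm thick, 30 mm deep, 130 mm between two straps. Bar and straps lean back (to -x) 30 degrees from the scoop's z: come down along that lean and close across the 14 mm
- scoop_pan (a point): middle of the scoop's pan, on its floor (5 mm above its underside); axes as scoop_grip. Flat aluminium scoop, 0.25 kg, pan 135 mm (x) by 130 mm (y), walls 30 mm high at the back and both sides, none in front; the straps of the handle rise from its sides, so the bolts pass below the bar
- scoop_lip (a point): middle of the scoop's open front edge, on the floor's upper face, 67.5 mm ahead of scoop_pan; the bolts slide out over it when it is tipped by about 60 degrees
- bolt0_center (a point): used steel hex bolt with a nut run on to its end, 75 mm long, shank 16 mm, hex head and nut 24 mm across flats, about 0.15 kg; starts lying lengthwise in the scoop. The point is its centre (12 mm above what it lies on); x runs from head to tip
- bolt1_center (a point): used steel hex bolt with a nut run on to its end, 75 mm long, shank 16 mm, hex head and nut 24 mm across flats, about 0.15 kg; starts lying lengthwise in the scoop. The point is its centre (12 mm above what it lies on); x runs from head to tip
- bolt2_center (a point): used steel hex bolt with a nut run on to its end, 75 mm long, shank 16 mm, hex head and nut 24 mm across flats, about 0.15 kg; starts lying lengthwise in the scoop. The point is its centre (12 mm above what it lies on); x runs from head to tip
- mat: black rubber mat fixed to the bench, 240 mm (x) by 260 mm (y), 4 mm thick; origin under its centre; the scoop starts on it
- tub: grey square open-topped tumbler tub fixed to the bench, 220 x 220 mm, rim 110 mm above the bench, walls 8 mm, inner floor 33 mm above the bench; origin on the bench under its centre; two guide rails along its y axis reach 310 mm to its +y side (tops 115 mm high), with the drive motor below them
- tub_mouth (a point): centre of the tub's mouth, at rim height; axes of the tub
- cover (a joint): sliding flat cover of the tub, 220 x 220 mm: 0 = shut over the mouth, grows in m as it slides open along the tub's +y, 0.19 = fully open; starts nearly fully open; about 2 N to move plus light damping, stays where it is left
- cover_handle (a point): centre of the black handle fin on the cover, 60 mm long along the tub's x, 12 mm thick along the tub's y, 36 mm high; the point is 18 mm above the cover's top, which is 115 mm above the bench. The fin stands near the cover's leading (-y) edge: 95 mm to the -y side of the cover's middle
- jar: squat white plastic jar with a steel lid, 60 mm diameter, 75 mm tall, standing between mat and tub; a bystander; origin under its centre
- wrench: steel wrench 200 mm long lying on the bench; a bystander
- spray: spray can, 60 mm diameter, 140 mm tall, standing; a bystander; origin under its centre

How it is judged:
By the outcome, as a careful person would: the job done as asked, in the order asked, and still so for the second after the job is handed in, with the robot touching nothing.
It also fails if it takes over 67 s, if anything falls off the work surface, if the arm or the gripper's body presses on something with over 40 N, if the wrist force passes 120 N, or if a joint passes its speed limit or range.

### The arm

A 6-joint arm with a two-finger parallel gripper is mounted at the origin on the work surface. World frame = base frame: x ahead of the robot, y to its left, z up, the work surface at z = 0. Lengths are in m, angles in degrees, forces in N, time in s.
With the tool pointing down it reaches from about 0.4 to 0.825 m from the base axis. Payload 7 kg.
Tool frame: the origin (TCP) lies on the centre line of the jaws, within the pads' length; the fingertips stand 14 mm ahead of it and the grasp point (between the pads) lies 5 mm behind it; z points along the fingers, x is the direction in which the jaws open and shut, and the axes are right-handed (so a half turn about z gives the same grasp; the last joint's range is limited). The gripper opens to 88 mm and grips with 3 to 60 N. Pads are 19 mm wide; open, the fingers measure 130 mm over their backs; the gripper's body (78 mm by 193 mm) begins 47 mm behind the grasp point.
Start: joints at [-54.196, 20.546, 0.682, 0, -70.136, -16.507], TCP at [0.223, -0.637, 0.241] pointing down, gripper open.
Joint ranges: [-176.03, 176.03], [-82.01, 121.73], [-58.28, 71.71], [-173.87, 95.51], [-174.79, -0.11], [-173.66, 173.66]. Speed limits (degrees/s): [136.94, 136.94, 172.46, 180, 180, 180].

### API

Orientations are given as [roll, pitch, yaw] about the fixed x, y, z axes, in that order (R = Rz(yaw) Ry(pitch) Rx(roll)).
In Python, from plant import * gives the robot as it stands.
- The arm moves only by the shell command python3 -m handwheel 'ROWS' [OPENING]. ROWS is JSON, a list of rows, each a list of 2 entries, a list of its own where there are three numbers: the shift along the tool's x, y, z each as a share of 0.2 m, from -1 to 1, then the turn, a rotation vector about the tool's x, y, z each as a share of 360 degrees, from -1 to 1. In form: [[[tx, ty, tz], [ax, ay, az]], ...]. A call has 1 to 5 rows; each row is the pose to reach, as a shift and turn from the pose commanded when the call began, along the tool's axes at that moment, turning the shorter way round; what a row does not reach only later rows make up. A row lasts 1/12 s, in which the tool goes at most 41.7 mm and 7.16 degrees, less where a joint would pass 70% of its speed; a pose out of reach is approached as far as the arm can. A call with a number of a shift or a turn outside -1 to 1 is refused whole. A call with a gripper value outside its range is refused whole. OPENING is the closure, from -1 (fully open) to 1 (shut), set as the call begins (- or left out, the last holds). The fingers move at their own pace and stop on an object; the grip force is fixed at half the most. Time passes only in rows, so rows that repeat a pose let the fingers close. It gives the time, the measured TCP pose, the force and the opening at its end, in the units of the state.
- get_obs(): the state, without advancing time (a new reading comes with each control period).
- snapshot(name): name is "scene" or "top" or "wrist"; returns a dict with "color" (384x512x3 uint8, red, green, blue), "z_map" (384x512 float32, m along the optical axis (not along the pixel's ray), 0 where there is no reading), "intrinsics" (3x3 intrinsics, pixels), "rvec" (rotation vector, rad) and "tvec" (3), from world to camera coordinates, as OpenCV has them. Camera axes: x right, y down, z forward; pixel columns grow to the right and rows downward; lengths in m; the calibration is good to about 2 mm. A picture is of the moment at which its call begins.
- close_job(): hands the job in, once; it reports no verdict.
The state is a dict: "clock": time; "joint_pos": joint angles; "qvel": joint speeds; "tau": joint torques, N m; "tool_pos": TCP position; "orientation": TCP orientation; "force": force on the tool from outside, world axes, zero at the start; "moment": the same for the moment, N m; "opening": finger opening in m.
Only numpy, scipy, OpenCV 4.12 (cv2) and the standard library are available. Lean on these libraries where they do the work, as an engineer would, in place of code of your own. Each camera call takes 0.05 s, during which the arm holds its last target. There are 200 camera calls.

## Working session

There is one attempt and no reset: what is moved stays moved. The work goes in short steps, Python scripts to look and compute and a shell command to move; the robot and the scene stay as the last step left them, time stands still between calls to the robot, and variables do not carry over. Pictures are saved under pics/ and viewed, about 8 in all and at most 12, crops included, and the job is handed in when it is done.

```bash
ls; mkdir -p pics
cat > h.py <<'E'
from plant import *
import numpy as np, cv2
from scipy.spatial.transform import Rotation as R
def cam(n):
    s=snapshot(n); s['R']=cv2.Rodrigues(np.array(s['rvec'],float))[0]; s['t']=np.array(s['tvec'],float).ravel(); return s
def cloud(s):
    K=s['intrinsics'];z=s['z_map'];v,u=np.mgrid[:z.shape[0],:z.shape[1]]
    P=np.stack([(u-K[0,2])/K[0,0]*z,(v-K[1,2])/K[1,1]*z,z],-1)
    W=(P-s['t'])@s['R']; W[z==0]=np.nan; return W
def save(s,n,crop=None,f=1):
    c=s['color'][...,::-1]
    if crop: c=c[crop[1]:crop[3],crop[0]:crop[2]]
    cv2.imwrite('pics/'+n,cv2.resize(c,None,fx=f,fy=f,interpolation=cv2.INTER_CUBIC))
E
python3 - <<'E'
from h import *
print(get_obs())
s=cam('top');save(s,'top1.png',f=1.5);np.save('top1.npy',cloud(s))
s2=cam('scene');save(s2,'sc1.png',f=1.5);np.save('sc1.npy',cloud(s2))
print(s['tvec'],s['rvec'],s['intrinsics'])
E
```

```text
pics
{'clock': 0.0, 'joint_pos': array([-5.41962222e+01,  2.05911939e+01,  6.34130261e-01, -2.01839341e-02,
       -7.01350710e+01, -1.65063841e+01]), 'qvel': array([ 0.1607614 , -0.06236255, -0.03379222, -0.10223506, -0.04615131,
       -0.0210346 ]), 'tau': array([ 6.44206175e-04, -5.82722890e+01,  2.93045729e+01,  6.99727133e+00,
        6.83208142e-03, -1.44741675e-04]), 'tool_pos': array([ 0.22288928, -0.63665147,  0.23962789]), 'orientation': array([-1.79992012e+02, -9.37290782e-02,  1.09290513e+02]), 'force': array([-0.32337568,  1.53158559,  0.19823512]), 'moment': array([ 0.00985912,  0.06149984, -0.05356437]), 'opening': 0.08758269073467388}
[-0.1209831   0.60290048  0.79451684] [ 2.20310932 -1.98439577  0.22337691] [[414.97239743   0.         258.00242308]
 [  0.         414.97239743 193.02225718]
 [  0.           0.           1.        ]]
```

View pics/top1.png

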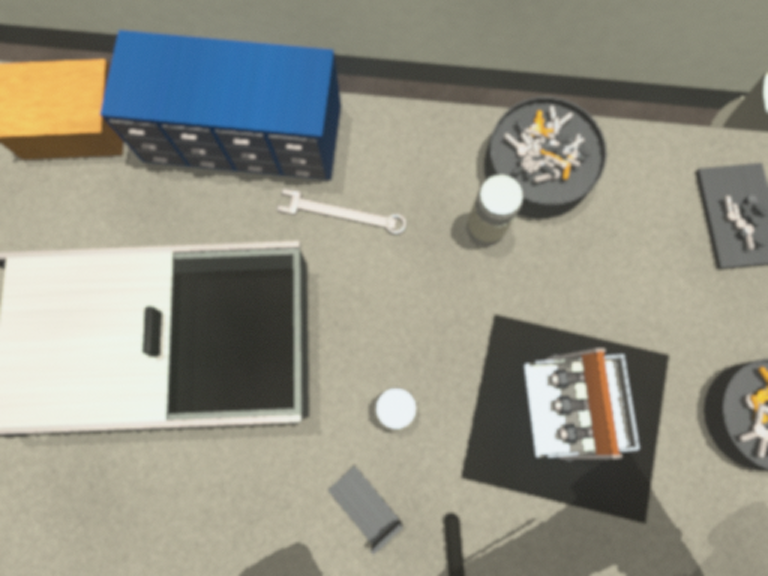

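View pics/sc1.png

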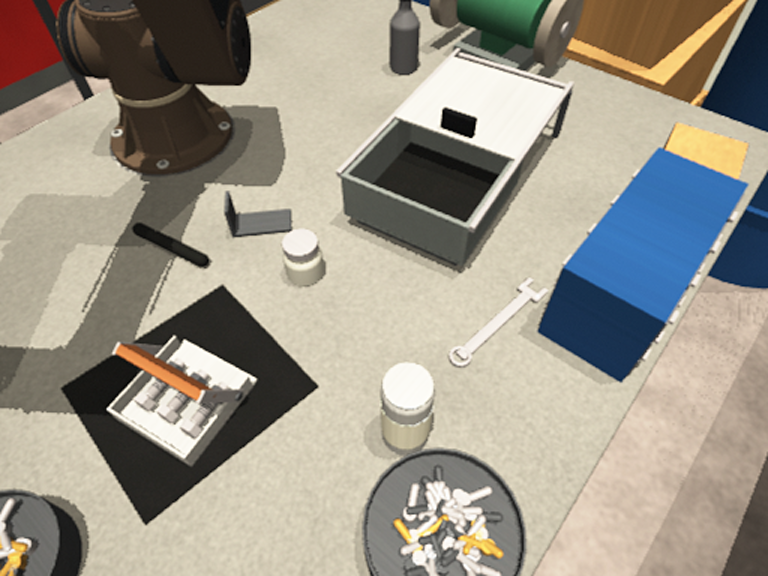

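The top picture (1.5×) shows the scoop at (580,405) on the mat with its open front to the left (+y), its bar at (600,403), the tub mouth at (235,335), the fin at (152,331) and the jar at (396,410). The scene view agrees.

Run:
```python
from h import *
T=np.load('top1.npy'); S=np.load('sc1.npy')
import cv2
def p(n,u,v,W=T): print(n,np.round(np.nanmedian(W[int(v/1.5)-1:int(v/1.5)+2,int(u/1.5)-1:int(u/1.5)+2].reshape(-1,3),0),4))
for n,u,v in [('lipL',528,364),('lipR',539,456),('lipM',540,440),('floorfront',537,410),('backL',624,358),('backR',634,450),('barT',594,356),('barB',608,455),('barM',598,403),
 ('mat1',497,318),('mat2',666,355),('mat3',646,520),('mat4',465,477),('rimfr',300,250),('rimfr2',300,418),('rimmid',298,335),('coverEdge',168,335),('tubfloor',240,335),('fin',150,331),('jar',396,410),('spray',500,195),('rail1',100,428),('rail2',100,253),('bench',400,300)]: p(n,u,v)
for W,f in((T,'top1.png'),(S,'sc1.png')):
    im=cv2.resize(cv2.imread('pics/'+f),(512,384),interpolation=cv2.INTER_AREA).astype(int)
    m=(im[...,2]>im[...,0]+50)&(W[...,2]>.05)&(W[...,2]<.14)&(W[...,1]<-.1)&(W[...,0]<.8)
    P=W[m];c=P.mean(0);u,s,v=np.linalg.svd(P-c,full_matrices=False)
    q=(P-c)@v.T
    print(f,len(P),c,v,np.percentile(q,[2,98],axis=0),s/np.sqrt(len(P)))
    # fin
```

```text
lipL [ 0.5397 -0.2708  0.0032]
lipR [ 0.4105 -0.292   0.0066]
lipM [ 0.4331 -0.293   0.0069]
floorfront [ 0.4741 -0.2866  0.0076]
backL [ 0.5611 -0.4096  0.0033]
backR [ 0.432  -0.4156  0.031 ]
barT [ 0.5455 -0.3353  0.1005]
barB [ 0.4223 -0.357   0.097 ]
barM [ 0.4867 -0.343   0.0937]
mat1 [ 0.6013 -0.2215  0.0037]
mat2 [ 5.740e-01 -4.712e-01  3.000e-04]
mat3 [ 0.3416 -0.4434  0.0023]
mat4 [ 0.3713 -0.1922  0.0034]
rimfr [0.6476 0.0651 0.1044]
rimfr2 [0.4276 0.0326 0.114 ]
rimmid [0.5311 0.0512 0.1088]
coverEdge [0.5135 0.2164 0.1131]
tubfloor [0.533  0.1443 0.0335]
fin [0.5124 0.2262 0.1492]
jar [ 0.4507 -0.0864  0.0733]
spray [ 0.7387 -0.1933  0.1381]
rail1 [0.3887 0.2803 0.1142]
rail2 [0.6124 0.3267 0.1157]
bench [ 6.136e-01 -7.530e-02 -4.000e-04]
top1.png 1145 [ 0.49070791 -0.37957178  0.08910774] [[-0.1476465   0.97359841  0.17408807]
 [ 0.98866573  0.15012942 -0.00110709]
 [-0.0272136   0.17195145 -0.98472946]] [[-0.21171803 -0.06068868 -0.00997622]
 [ 0.04190416  0.06236241  0.01452122]] [0.08344434 0.03549277 0.00727141]
sc1.png 941 [ 0.49611914 -0.40426331  0.08949684] [[ 0.12353176 -0.97317897 -0.19406853]
 [-0.99196701 -0.12646675  0.00275859]
 [-0.02722782  0.19216881 -0.9809841 ]] [[-0.06707192 -0.05962248 -0.00573453]
 [ 0.18941349  0.06361072  0.01604853]] [0.0998665  0.03306517 0.0053623 ]
```

Run:
```python
from h import *
for f,n in(('top1','top1.png'),('sc1','sc1.png')):
    W=np.load(f+'.npy')
    im=cv2.resize(cv2.imread('pics/'+n),(512,384),interpolation=cv2.INTER_AREA).astype(int)
    m=(im[...,2]>im[...,0]+50)&(W[...,2]>.06)&(W[...,2]<.12)&(W[...,1]<-.25)&(W[...,1]>-.42)&(W[...,0]<.6)
    P=W[m]
    k=np.polyfit(P[:,0],P[:,1],1); 
    print(f,len(P),np.degrees(np.arctan(k[0])),np.percentile(P,[1,50,99],axis=0))
    yaw=np.arctan(k[0])+np.pi/2
    A=R.from_euler('z',yaw).as_matrix()
    q=P@A   # scoop axes coords
    lean=np.array([-np.sin(np.pi/6),0,np.cos(np.pi/6)]);nor=np.array([np.cos(np.pi/6),0,np.sin(np.pi/6)])
    a=q@lean;b=q@nor;y=q[:,1]
    print(' lean',np.percentile(a,[1,5,50,95,99]),' nor',np.percentile(b,[1,5,50,95,99]),'y',np.percentile(y,[0.5,2,98,99.5]))
    # front/top candidate: center = (max lean-15mm), (max nor -7mm)
    for pa,pb in((97,75),(99,90)):
        am=np.percentile(a,pa)-.015; bm=np.percentile(b,pb)-.007
        c=lean*am+nor*bm+np.array([0,(np.percentile(y,1)+np.percentile(y,99))/2,0]); print(' center',A@c,np.degrees(yaw))
    # pan: points in box z>.028 &<.05: walls
    m=(W[...,2]>.004)&(W[...,2]<.05)&(np.abs(W[...,0]-.48)<.11)&(np.abs(W[...,1]+.35)<.1)&(im.min(-1)>95)
    q=W[m]@A; print(' pan',np.percentile(q[:,:2],[0.5,2,98,99.5],axis=0).round(4).tolist(), 'c',A@np.r_[np.percentile(q[:,:2],[1,99],axis=0).mean(0),0])
```

```text
top1 980 9.991748246627118 [[ 0.42388868 -0.36651553  0.08106693]
 [ 0.48479283 -0.34638138  0.09711633]
 [ 0.54948985 -0.3282466   0.10511698]]
 lean [0.27850503 0.28020514 0.29663679 0.30554487 0.3063288 ]  nor [-0.32961951 -0.32719477 -0.31992776 -0.31767471 -0.31679819] y [-0.48321737 -0.48114351 -0.35689389 -0.35520074]
 center [ 0.48695553 -0.34850738  0.08882973] 99.99174824662713
 center [ 0.48686912 -0.3480169   0.0897458 ] 99.99174824662713
 pan [[-0.5004, -0.4876], [-0.4887, -0.4823], [-0.3562, -0.3543], [-0.3547, -0.3513]] c [ 0.48552509 -0.34340987  0.        ]
sc1 715 9.84720573522925 [[ 0.42441229 -0.36817846  0.08494378]
 [ 0.48966118 -0.34965188  0.10218616]
 [ 0.55047309 -0.3290882   0.10673867]]
 lean [0.28084877 0.28428988 0.30460623 0.30666438 0.30738195]  nor [-0.32948379 -0.32848183 -0.31945894 -0.31584273 -0.31559179] y [-0.48506622 -0.48258128 -0.35750276 -0.35564536]
 center [ 0.48696166 -0.34805254  0.09099911] 99.84720573522925
 center [ 0.48692077 -0.34781694  0.09168172] 99.84720573522925
 pan [[-0.4882, -0.4852], [-0.4877, -0.4845], [-0.3544, -0.356], [-0.3513, -0.3545]] c [ 0.48573919 -0.34258647  0.        ]
```

```bash
cat >> h.py <<'E'
def scoopR(yaw,pitch=0,lift=0): # tool pose when gripping scoop of yaw, tipped forward by pitch (deg)
    t=np.radians(30)
    L=np.array([[np.cos(t),0,np.sin(t)],[0,-1,0],[np.sin(t),0,-np.cos(t)]]).T
    return R.from_euler('z',yaw,degrees=True)*R.from_euler('y',pitch,degrees=True)*R.from_matrix(L)
def delta(pos,Rt,p0=None,R0=None):
    o=get_obs()
    if p0 is None: p0=o['tool_pos'];R0=R.from_euler('xyz',o['orientation'],degrees=True)
    d=R0.inv().apply(np.array(pos)-p0)/.2; r=(R0.inv()*Rt).as_rotvec(degrees=True)/360
    print('from',np.round(p0,4),'shift',np.round(d,4),'turn',np.round(r,4))
G=np.array([.487,-.348,.089]); YS=99.9
E
python3 - <<'E'
import plant; print([x for x in dir(plant) if x[0]!='_'])
from h import *
Rt=scoopR(YS); z=Rt.apply([0,0,1]); print(z, Rt.as_euler('xyz',degrees=True))
delta(G+.003*z-.12*z,Rt); delta(G+.003*z-.06*z,Rt)
E
```

```text
['PlanningError', 'close_job', 'get_obs', 'snapshot']
[-0.08596455  0.49255466 -0.8660254 ] [180.  -30.   99.9]
from [ 0.2229 -0.6367  0.2397] shift [0.6373 1.6756 0.2477] turn [-0.0069  0.0829  0.0255]
from [ 0.2229 -0.6367  0.2397] shift [0.7849 1.7001 0.5078] turn [-0.0069  0.0829  0.0255]
```

```bash
python3 -m handwheel '[[[0.06,0.17,0],[-0.001,0.016,0.005]],[[0.13,0.34,0],[-0.003,0.033,0.01]],[[0.19,0.5,0],[-0.004,0.05,0.015]],[[0.26,0.67,0],[-0.006,0.066,0.02]],[[0.32,0.84,0],[-0.007,0.083,0.0255]]]' -0.15
python3 - <<'E'
from h import *
Rt=scoopR(YS); z=Rt.apply([0,0,1])
delta(G+.003*z-.12*z,Rt)
E
```

```text
clock: 0.52
tool_pos: [0.3617, -0.52, 0.2412]
orientation: [180.0, -30.2, 99.9]
force: [1.1, 0.1, 0.7]
opening: 0.0597
from [ 0.3617 -0.52    0.2412] shift [0.2588 0.7645 0.4456] turn [ 0.0002 -0.0005 -0.    ]
```

```bash
python3 -m handwheel '[[[0.05,0.15,0.09],[0,0,0]],[[0.1,0.31,0.18],[0,0,0]],[[0.16,0.46,0.27],[0,0,0]],[[0.21,0.61,0.36],[0,0,0]],[[0.259,0.765,0.446],[0,0,0]]]' -0.15
python3 -m handwheel '[[[0,0,0],[0,0,0]],[[0,0,0],[0,0,0]]]'
python3 - <<'E'
from h import *
Rt=scoopR(YS); z=Rt.apply([0,0,1])
delta(G+.003*z-.05*z,Rt);delta(G+.003*z,Rt)
s=cam('wrist');W=cloud(s);im=s['color'].astype(int)
save(s,'w1.png')
m=(im[...,0]>im[...,2]+50)&(W[...,2]>.06)&(W[...,2]<.12)&(W[...,1]<-.25)&(W[...,1]>-.42)&(W[...,0]<.6)
P=W[m];print(len(P))
A=R.from_euler('z',YS,degrees=True).as_matrix();q=P@A
lean=np.array([-.5,0,.75**.5]);nor=np.array([.75**.5,0,.5])
for n,x in(('lean',q@lean),('nor',q@nor),('y',q[:,1])): print(n,np.percentile(x,[1,5,50,95,99]))
g=G@A;print(g@lean,g@nor,g[1])
E
```

```text
clock: 0.93
tool_pos: [0.4968, -0.4054, 0.1882]
orientation: [180.0, -30.0, 99.9]
force: [0.9, 0.2, -0.4]
opening: 0.0503
clock: 1.1
tool_pos: [0.497, -0.4048, 0.188]
orientation: [-180.0, -30.1, 100.1]
force: [-0.1, 0.0, 0.2]
opening: 0.0503
from [ 0.497  -0.4048  0.188 ] shift [1.900e-03 2.000e-04 3.377e-01] turn [-0.0003 -0.0002  0.0004]
from [ 0.497  -0.4048  0.188 ] shift [0.0016 0.0007 0.5877] turn [-0.0003 -0.0002  0.0004]
1851
lean [0.3014075  0.30221148 0.30419454 0.30539087 0.30588804]
nor [-0.32976155 -0.32953646 -0.32312122 -0.31691388 -0.31609059]
y [-0.47452659 -0.46888233 -0.4110632  -0.36125459 -0.35703318]
0.2903500196057819 -0.3249009859358339 -0.41991691494014033
```

View pics/w1.png

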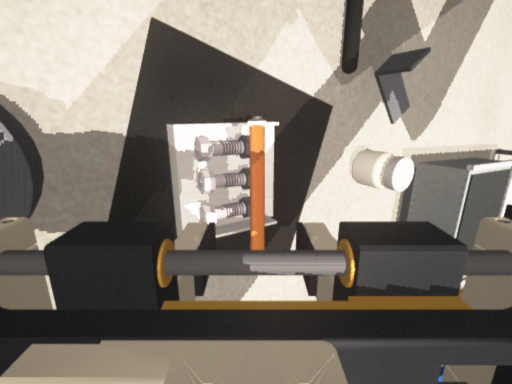

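The wrist view shows the bar at (258,190), centred between the fingers, with its top height as predicted. I'll go down along the lean and close.

```bash
python3 -m handwheel '[[[0.004,0,0.09],[0,0,0]],[[0.006,0,0.18],[0,0,0]],[[0.006,0,0.27],[0,0,0]],[[0.006,0,0.36],[0,0,0]],[[0.006,0,0.43],[0,0,0]]]'
python3 -m handwheel '[[[0,0,0.05],[0,0,0]],[[0,0,0.1],[0,0,0]],[[0,0,0.14],[0,0,0]],[[0,0,0.158],[0,0,0]],[[0,0,0.158],[0,0,0]]]'
python3 - <<'E'
from h import *
Rt=scoopR(YS); z=Rt.apply([0,0,1])
delta(G+.003*z,Rt)
E
python3 -m handwheel '[[[0,0,0],[0,0,0]],[[0,0,0],[0,0,0]],[[0,0,0],[0,0,0]],[[0,0,0],[0,0,0]],[[0,0,0],[0,0,0]]]' 1
python3 -m handwheel '[[[0,0,0],[0,0,0]],[[0,0,0],[0,0,0]],[[0,0,0],[0,0,0]],[[0,0,0],[0,0,0]],[[0,0,0],[0,0,0]]]'
```

```text
clock: 1.57
tool_pos: [0.4871, -0.3638, 0.1146]
orientation: [180.0, -30.0, 99.8]
force: [-0.7, -0.1, 0.0]
opening: 0.0505
clock: 1.98
tool_pos: [0.4854, -0.3477, 0.0875]
orientation: [180.0, -30.0, 99.9]
force: [-0.2, 0.3, -0.0]
opening: 0.0505
from [ 0.4854 -0.3477  0.0875] shift [0.0013 0.0075 0.0074] turn [ 0.0001  0.     -0.    ]
clock: 2.4
tool_pos: [0.4858, -0.3481, 0.0883]
orientation: [179.9, -29.9, 99.9]
force: [-0.0, -0.8, -0.7]
opening: 0.0224
clock: 2.82
tool_pos: [0.4856, -0.3467, 0.0888]
orientation: [179.9, -30.1, 100.0]
force: [-1.1, 4.4, 5.2]
opening: 0.0136
```

```bash
python3 -m handwheel '[[[0.01,0,-0.0173],[0,0,0]],[[0.025,0,-0.0433],[0,0,0]],[[0.045,0,-0.078],[0,0,0]],[[0.06,0,-0.104],[0,0,0]],[[0.07,0,-0.121],[0,0,0]]]'
python3 -m handwheel '[[[0.03,0,-0.052],[0,0,0]],[[0.07,0,-0.121],[0,0,0]],[[0.11,0,-0.19],[0,0,0]],[[0.14,0,-0.242],[0,0,0]],[[0.15,0,-0.26],[0,0,0]]]'
python3 - <<'E'
from h import *
o=get_obs();print(o['force'],o['moment'],o['orientation'])
save(cam('scene'),'sc2.png',f=1.5)
s=cam('top');save(s,'top2.png',f=1.5);np.save('top2.npy',cloud(s))
E
```

```text
clock: 3.23
tool_pos: [0.486, -0.3483, 0.1169]
orientation: [179.9, -29.9, 99.9]
force: [0.0, -0.6, -7.0]
opening: 0.0141
clock: 3.65
tool_pos: [0.4862, -0.3485, 0.1788]
orientation: [179.8, -29.8, 100.0]
force: [0.2, -0.2, -6.8]
opening: 0.0136
[ 0.19081404 -0.23496961 -6.76950157] [-3.0928034  -0.65444583 -0.03389852] [179.76881955 -29.78605444 100.01260327]
```

View pics/sc2.png

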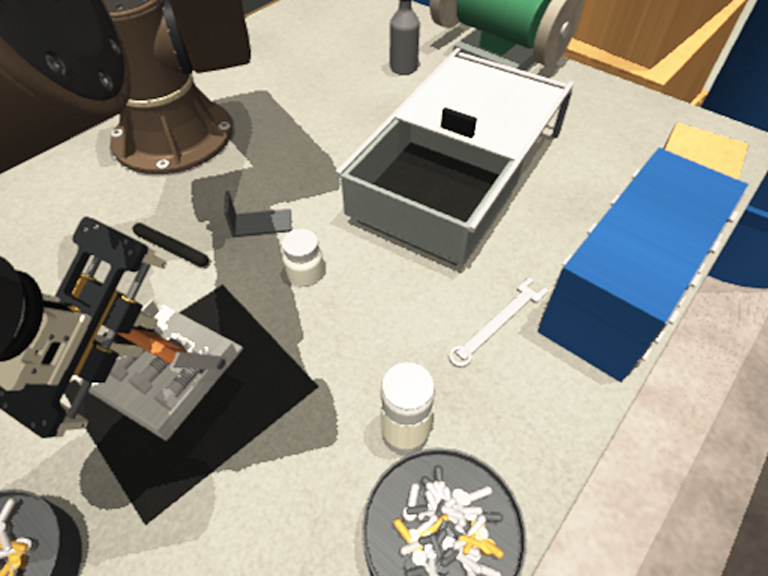

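The scoop is level at about (170,390) with all three bolts in it, and the 6.8 N weight matches. I'll raise it further and carry it.

```bash
python3 -m handwheel '[[[0.03,0,-0.052],[0,0,0]],[[0.07,0,-0.121],[0,0,0]],[[0.12,0,-0.208],[0,0,0]],[[0.16,0,-0.277],[0,0,0]],[[0.18,0,-0.312],[0,0,0]]]'
python3 - <<'E'
from h import *
delta([.5265,.123,.25],scoopR(98.4))
o=get_obs();print(o['joint_pos'])
E
```

```text
clock: 4.17
tool_pos: [0.4857, -0.3482, 0.25]
orientation: [179.9, -29.9, 100.0]
force: [0.1, -0.1, -7.1]
opening: 0.0136
from [ 0.4857 -0.3482  0.25  ] shift [1.9813 0.606  1.1395] turn [-0.0018  0.0003  0.0038]
[-31.65087699  27.46364931  15.50731767 -22.18898617 -98.18658712
 -47.67019969]
```

```bash
python3 -m handwheel '[[[0.0165,0.005,0.0095],[0,0,0]],[[0.05,0.015,0.0285],[0,0,0]],[[0.1,0.03,0.057],[0,0,0]],[[0.165,0.05,0.095],[0,0,0]],[[0.231,0.071,0.133],[0,0,0]]]'
python3 -m handwheel '[[[0.066,0.02,0.038],[0,0,0]],[[0.132,0.04,0.076],[0,0,0]],[[0.198,0.061,0.114],[0,0,0]],[[0.264,0.081,0.152],[0,0,0]],[[0.33,0.101,0.19],[0,0,0]]]'
python3 -m handwheel '[[[0.066,0.02,0.038],[0,0,0]],[[0.132,0.04,0.076],[0,0,0]],[[0.198,0.061,0.114],[0,0,0]],[[0.264,0.081,0.152],[0,0,0]],[[0.33,0.101,0.19],[0,0,0]]]'
python3 -m handwheel '[[[0.066,0.02,0.038],[0,0,0]],[[0.132,0.04,0.076],[0,0,0]],[[0.198,0.061,0.114],[0,0,0]],[[0.264,0.081,0.152],[0,0,0]],[[0.33,0.101,0.19],[0,0,0]]]'
python3 -m handwheel '[[[0.066,0.02,0.038],[0,0,0]],[[0.132,0.04,0.076],[0,0,0]],[[0.19,0.058,0.11],[0,0,0]],[[0.23,0.07,0.132],[0,0,0]],[[0.26,0.08,0.15],[0,0,0]]]'
python3 - <<'E'
from h import *
delta([.5265,.123,.25],scoopR(98.4))
o=get_obs();print(o['joint_pos'])
E
```

```text
clock: 4.58
tool_pos: [0.4901, -0.2907, 0.2469]
orientation: [-180.0, -30.1, 99.9]
force: [1.0, 0.5, -7.4]
opening: 0.0141
clock: 5.0
tool_pos: [0.4973, -0.2125, 0.2484]
orientation: [179.9, -29.9, 100.0]
force: [-0.8, 0.1, -7.2]
opening: 0.0138
clock: 5.42
tool_pos: [0.5041, -0.1343, 0.2482]
orientation: [179.9, -30.0, 99.9]
force: [0.2, -0.0, -6.9]
opening: 0.0139
clock: 5.83
tool_pos: [0.5107, -0.0558, 0.2482]
orientation: [179.9, -30.0, 99.9]
force: [0.6, 0.0, -7.6]
opening: 0.0133
clock: 6.25
tool_pos: [0.5161, 0.0058, 0.2483]
orientation: [179.9, -30.0, 100.0]
force: [0.7, -1.4, -7.5]
opening: 0.0139
from [0.5161 0.0058 0.2483] shift [0.4964 0.1522 0.2767] turn [-0.002   0.0001  0.0038]
[ -0.71647452  12.61453793  -3.75631632 -29.80055832 -80.99863662
 -72.62728005]
```

```bash
python3 -m handwheel '[[[0.03,0.009,0.017],[0,0,0]],[[0.08,0.025,0.045],[0,0,0]],[[0.14,0.043,0.078],[0,0,0.001]],[[0.2,0.061,0.11],[0,0,0.002]],[[0.26,0.08,0.145],[-0.001,0,0.002]]]'
python3 -m handwheel '[[[0.06,0.018,0.033],[0,0,0]],[[0.12,0.037,0.067],[0,0,0]],[[0.18,0.055,0.1],[0,0,0]],[[0.22,0.067,0.123],[-0.001,0,0.002]],[[0.236,0.072,0.132],[-0.001,0,0.002]]]'
python3 -m handwheel '[[[0,0,0],[0,0,0]],[[0,0,0],[0,0,0]],[[0,0,0],[0,0,0]]]'
python3 - <<'E'
from h import *
s=cam('scene');save(s,'sc3.png',f=1.5)
C=np.array([.5214,.1576,0]);uy=np.array([-.146,.989,0])
R0=scoopR(98.4)
delta([.5265,.123,.25],R0)
p=np.array([.5265,.123,.25])
print('plan'); p0,r0=p,R0
for y,z,t in((-.035,.24,30),(-.015,.23,50),(0,.215,70)):
    q=C+uy*y+[0,0,z]; delta(q,scoopR(98.4,t),p0,r0); p0,r0=q,scoopR(98.4,t)
E
```

```text
clock: 6.67
tool_pos: [0.522, 0.0667, 0.249]
orientation: [-180.0, -30.0, 99.0]
force: [-0.4, 0.4, -8.2]
opening: 0.0141
clock: 7.08
tool_pos: [0.5273, 0.1231, 0.2497]
orientation: [-179.9, -30.0, 98.2]
force: [-0.7, -1.0, -8.4]
opening: 0.0139
clock: 7.33
tool_pos: [0.5275, 0.1211, 0.2497]
orientation: [-179.9, -29.9, 98.2]
force: [-0.2, -0.8, -6.7]
opening: 0.0141
from [0.5275 0.121  0.2496] shift [ 0.0103 -0.0036  0.0038] turn [ 0.0001  0.0002 -0.0004]
plan
from [0.5265 0.123  0.25  ] shift [-0.0251  0.      0.0433] turn [-0.     -0.0833  0.    ]
from [0.5265 0.123  0.24  ] shift [0.1  0.   0.05] turn [ 0.     -0.0556 -0.    ]
from [0.5236 0.1428 0.23  ] shift [0.0961 0.     0.0448] turn [-0.     -0.0556  0.    ]
```

View pics/sc3.png

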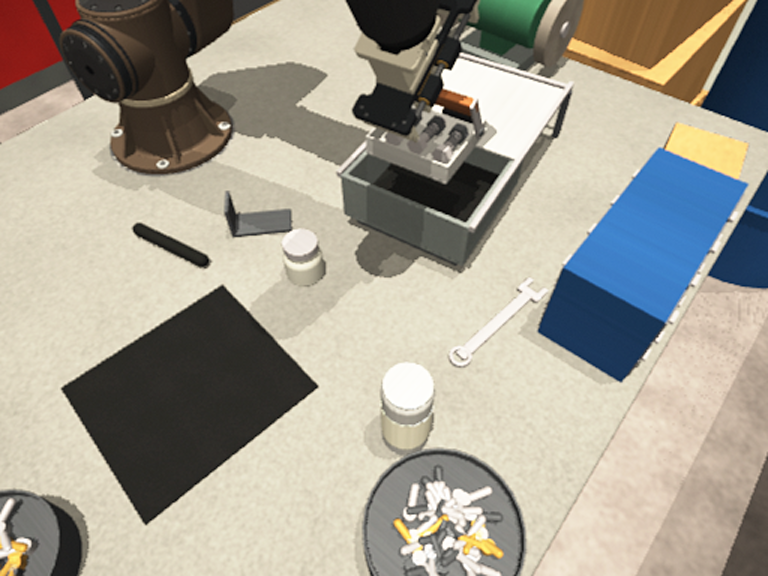

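The scoop, loaded and level, is over the mouth at (425,150). Now I'll tip it in stages.

```bash
python3 -m handwheel '[[[0,0,0.003],[0,-0.008,0]],[[-0.005,0,0.012],[0,-0.024,0]],[[-0.012,0,0.023],[0,-0.044,0]],[[-0.02,0,0.034],[0,-0.064,0]],[[-0.025,0,0.043],[0,-0.083,0]]]'
python3 -m handwheel '[[[0.018,0,0.009],[0,-0.011,0]],[[0.038,0,0.019],[0,-0.022,0]],[[0.06,0,0.03],[0,-0.033,0]],[[0.08,0,0.04],[0,-0.044,0]],[[0.1,0,0.05],[0,-0.0556,0]]]'
python3 -m handwheel '[[[0.018,0,0.009],[0,-0.011,0]],[[0.038,0,0.018],[0,-0.022,0]],[[0.06,0,0.027],[0,-0.033,0]],[[0.08,0,0.037],[0,-0.044,0]],[[0.096,0,0.045],[0,-0.0556,0]]]'
python3 -m handwheel '[[[0,0,0],[0,0,0]],[[0,0,0],[0,0,0]],[[0,0,0],[0,0,0]],[[0,0,0],[0,0,0]],[[0,0,0],[0,0,0]]]'
python3 - <<'E'
from h import *
s=cam('scene');save(s,'sc4.png',crop=(180,0,420,200),f=3)
o=get_obs();print(o['force'],o['joint_pos'])
E
```

```text
clock: 7.8
tool_pos: [0.5283, 0.1215, 0.2411]
orientation: [179.8, 0.2, 98.2]
force: [-0.9, -2.0, -8.6]
opening: 0.0137
clock: 8.22
tool_pos: [0.5247, 0.1416, 0.2302]
orientation: [180.0, 20.0, 98.2]
force: [0.2, -0.2, -4.1]
opening: 0.0139
clock: 8.63
tool_pos: [0.5232, 0.157, 0.2156]
orientation: [179.9, 40.0, 98.1]
force: [0.5, -0.4, -2.7]
opening: 0.0138
clock: 9.05
tool_pos: [0.5228, 0.1559, 0.2157]
orientation: [179.9, 39.8, 98.2]
force: [-0.0, -0.3, -1.7]
opening: 0.0141
[-0.01531838 -0.24559135 -2.38364384] [  54.20043906   20.51130244  -24.66797192   27.17661149  -77.27546273
 -149.89669093]
```

View pics/sc4.png

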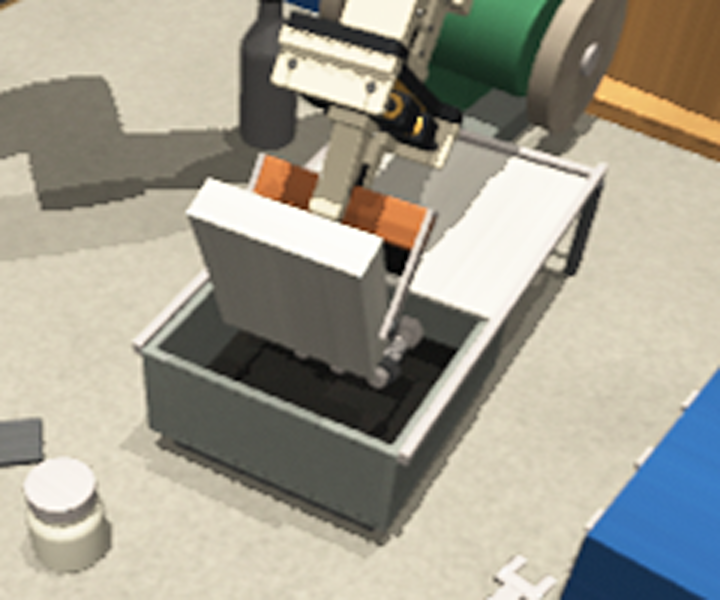

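The force dropped to 2.4 N, so the scoop is empty. One bolt shows at crop (395,355), apparently upright beside the lip. I'll lift straight up and look.

```bash
python3 -m handwheel '[[[-0.016,0,-0.019],[0,0,0]],[[-0.048,0,-0.058],[0,0,0]],[[-0.096,0,-0.115],[0,0,0]],[[-0.145,0,-0.173],[0,0,0]],[[-0.193,0,-0.23],[0,0,0]]]'
python3 -m handwheel '[[[-0.03,0,-0.038],[0,0,0]],[[-0.03,0,-0.038],[0,0.01,0]],[[-0.03,0,-0.038],[0,0.03,0]],[[-0.03,0,-0.038],[0,0.05,0]],[[-0.03,0,-0.038],[0,0.07,0]]]'
python3 -m handwheel '[[[0,0,0],[0,0.02,0]],[[0,0,0],[0,0.04,0]],[[0,0,0],[0,0.06,0]],[[0,0,0],[0,0.08,0]],[[0,0,0],[0,0.1,0]]]'
python3 - <<'E'
from h import *
s=cam('scene');c=s['color']
s2=cam('top')
a=cv2.resize(c[60:190,200:420],(660,390),interpolation=cv2.INTER_CUBIC);b=cv2.resize(s2['color'][150:300,90:220],(347,390),interpolation=cv2.INTER_CUBIC)
im=cv2.cvtColor(cv2.resize(np.hstack([a,b]),(800,310)),cv2.COLOR_RGB2BGR);cv2.imwrite('pics/t5.png',im)
o=get_obs();print(o['force'],o['joint_pos'])
delta(G+[0,0,.16],scoopR(YS))
E
```

```text
clock: 9.52
tool_pos: [0.5226, 0.1561, 0.2767]
orientation: [180.0, 39.9, 98.3]
force: [0.3, -0.4, -2.2]
opening: 0.0136
clock: 9.93
tool_pos: [0.5226, 0.1573, 0.2858]
orientation: [179.9, 14.5, 98.4]
force: [-1.0, -1.3, -3.1]
opening: 0.0141
clock: 10.35
tool_pos: [0.5226, 0.1568, 0.2872]
orientation: [179.7, -21.3, 98.5]
force: [-0.9, -0.7, -3.6]
opening: 0.0141
[-1.29774713 -0.90246719 -2.32934062] [ 21.5951186    7.17766686  -5.58748031 -21.60971863 -73.21559426
 -98.09259789]
from [0.5229 0.1533 0.2851] shift [-2.3558 -0.5238 -0.7227] turn [ 0.0023  0.0243 -0.005 ]
```

View pics/t5.png

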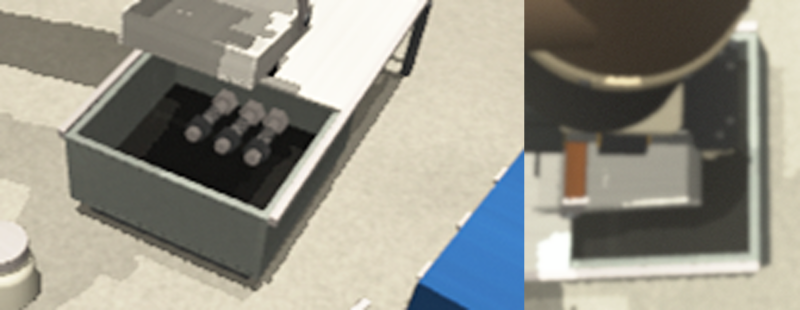

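All three bolts lie in the tub, at about (195–285, 95–155) in the picture. I'll level the scoop and carry it back.

```bash
python3 -m handwheel '[[[0,0,0],[0,0.01,0]],[[0,0,0],[0,0.02,0]],[[0,0,0],[0.002,0.0243,-0.004]],[[0,0,0],[0.002,0.0243,-0.004]]]'
python3 - <<'E'
from h import *
delta(G+[0,0,.13],scoopR(YS))
E
```

```text
clock: 10.78
tool_pos: [0.5223, 0.1552, 0.2839]
orientation: [-179.8, -29.6, 99.8]
force: [0.8, -0.1, -2.6]
opening: 0.0138
from [0.5223 0.1552 0.2839] shift [-2.2895 -0.6058 -0.9267] turn [-0.0005  0.001  -0.0003]
```

```bash
python3 -m handwheel '[[[-0.03,-0.008,-0.012],[0,0,0]],[[-0.09,-0.024,-0.037],[0,0,0]],[[-0.18,-0.048,-0.073],[0,0,0]],[[-0.27,-0.071,-0.109],[0,0,0]],[[-0.36,-0.095,-0.146],[0,0,0]]]'
for i in 1; do :; done
python3 -m handwheel '[[[-0.09,-0.024,-0.037],[0,0,0]],[[-0.18,-0.048,-0.073],[0,0,0]],[[-0.27,-0.071,-0.109],[0,0,0]],[[-0.36,-0.095,-0.146],[0,0,0]],[[-0.45,-0.119,-0.182],[0,0,0]]]'
python3 -m handwheel '[[[-0.09,-0.024,-0.037],[0,0,0]],[[-0.18,-0.048,-0.073],[0,0,0]],[[-0.27,-0.071,-0.109],[0,0,0]],[[-0.36,-0.095,-0.146],[0,0,0]],[[-0.45,-0.119,-0.182],[0,0,0]]]'
python3 -m handwheel '[[[-0.09,-0.024,-0.037],[0,0,0]],[[-0.18,-0.048,-0.073],[0,0,0]],[[-0.27,-0.071,-0.109],[0,0,0]],[[-0.36,-0.095,-0.146],[0,0,0]],[[-0.45,-0.119,-0.182],[0,0,0]]]'
python3 -m handwheel '[[[-0.09,-0.024,-0.037],[0,0,0]],[[-0.18,-0.048,-0.073],[0,0,0]],[[-0.27,-0.071,-0.109],[0,0,0]],[[-0.36,-0.095,-0.146],[0,0,0]],[[-0.4,-0.106,-0.162],[0,0,0]]]'
python3 -m handwheel '[[[-0.06,-0.016,-0.024],[0,0,0]],[[-0.12,-0.032,-0.048],[0,0,0]],[[-0.16,-0.042,-0.065],[0,0,0]],[[-0.17,-0.045,-0.069],[0,0,0]],[[-0.17,-0.045,-0.069],[0,0,0]]]'
python3 - <<'E'
from h import *
delta(G+[-.0014,.0005,.02],scoopR(YS))
delta(G+[-.0014,.0005,-.001],scoopR(YS))
E
```

```text
clock: 11.2
tool_pos: [0.5163, 0.0762, 0.2744]
orientation: [-179.9, -29.6, 99.9]
force: [1.7, -0.2, -2.5]
opening: 0.0139
clock: 11.62
tool_pos: [0.5094, -0.0229, 0.2615]
orientation: [-179.9, -29.6, 99.9]
force: [0.3, 0.9, -2.5]
opening: 0.0136
clock: 12.03
tool_pos: [0.5025, -0.1218, 0.2486]
orientation: [-179.9, -29.6, 99.9]
force: [1.2, -0.1, -2.9]
opening: 0.0137
clock: 12.45
tool_pos: [0.4956, -0.2205, 0.2357]
orientation: [-179.9, -29.6, 99.9]
force: [0.4, 0.4, -2.2]
opening: 0.0141
clock: 12.87
tool_pos: [0.4891, -0.3095, 0.2236]
orientation: [-179.8, -29.6, 99.8]
force: [-0.0, 0.5, -3.3]
opening: 0.0141
clock: 13.28
tool_pos: [0.4872, -0.345, 0.2189]
orientation: [-179.9, -29.7, 99.8]
force: [-0.2, 0.4, -2.1]
opening: 0.0137
from [ 0.4872 -0.345   0.2189] shift [-0.2817 -0.0092  0.4722] turn [-0.0002  0.0008 -0.0002]
from [ 0.4872 -0.345   0.2189] shift [-0.3337 -0.009   0.5634] turn [-0.0002  0.0008 -0.0002]
```

```bash
python3 -m handwheel '[[[-0.04,0,0.065],[0,0,0]],[[-0.1,-0.004,0.165],[0,0.0008,0]],[[-0.17,-0.008,0.28],[0,0.0008,0]],[[-0.24,-0.009,0.4],[0,0.0008,0]],[[-0.282,-0.009,0.472],[0,0.0008,0]]]'
python3 -m handwheel '[[[-0.012,0,0.02],[0,0,0]],[[-0.022,0,0.038],[0,0,0]],[[-0.032,0,0.055],[0,0,0]],[[-0.04,0,0.069],[0,0,0]],[[-0.045,0,0.078],[0,0,0]]]'
python3 -m handwheel '[[[-0.003,0,0.005],[0,0,0]],[[-0.003,0,0.005],[0,0,0]],[[-0.003,0,0.005],[0,0,0]]]'
```

```text
clock: 13.7
tool_pos: [0.4852, -0.3457, 0.1069]
orientation: [-179.8, -30.1, 99.8]
force: [-0.7, 0.5, -3.0]
opening: 0.0136
clock: 14.12
tool_pos: [0.4863, -0.3474, 0.0922]
orientation: [180.0, -29.9, 99.9]
force: [0.4, 0.5, -2.4]
opening: 0.0142
clock: 14.37
tool_pos: [0.4859, -0.3473, 0.0906]
orientation: [-180.0, -29.9, 99.9]
force: [-0.1, 1.1, -2.6]
opening: 0.0138
```

```bash
for x in 1; do python3 -m handwheel '[[[-0.002,0,0.004],[0,0,0]],[[-0.004,0,0.007],[0,0,0]],[[-0.004,0,0.007],[0,0,0]]]'; done
python3 -m handwheel '[[[-0.002,0,0.004],[0,0,0]],[[-0.003,0,0.005],[0,0,0]],[[-0.003,0,0.005],[0,0,0]]]'
```

```text
clock: 14.62
tool_pos: [0.4858, -0.3474, 0.089]
orientation: [-179.9, -30.0, 99.9]
force: [-0.9, 0.2, 0.9]
opening: 0.0143
clock: 14.87
tool_pos: [0.4856, -0.3474, 0.0888]
orientation: [-180.0, -30.0, 99.9]
force: [-2.0, -0.2, 8.0]
opening: 0.0141
```

Contact with the mat: the weight is off and it now pushes up. I'll release and withdraw along the lean.

```bash
python3 -m handwheel '[[[0,0,0],[0,0,0]],[[0,0,0],[0,0,0]],[[0,0,0],[0,0,0]],[[0,0,0],[0,0,0]],[[0,0,0],[0,0,0]]]' -0.15
python3 -m handwheel '[[[0,0,0],[0,0,0]],[[0,0,-0.03],[0,0,0]],[[0,0,-0.1],[0,0,0]],[[0,0,-0.2],[0,0,0]],[[0,0,-0.3],[0,0,0]]]'
python3 -m handwheel '[[[0,0,-0.1],[0,0,0]],[[0,0,-0.25],[0,0,0]],[[0,0,-0.4],[0,0,0]],[[0,0,-0.5],[0,0,0]],[[0,0,-0.5],[0,0,0]]]'
python3 - <<'E'
from h import *
s=cam('scene');s2=cam('top')
a=cv2.resize(s['color'],(512,384));im=cv2.cvtColor(np.vstack([np.hstack([s['color'][180:370,30:230],s2['color'][190:380,290:490]]) ]),cv2.COLOR_RGB2BGR)
cv2.imwrite('pics/t6.png',cv2.resize(im,None,fx=2,fy=2,interpolation=cv2.INTER_CUBIC))
W=cloud(s2);np.save('top3.npy',W)
# fin & cover from top
m=(W[...,2]>.125)&(W[...,2]<.16)&(abs(W[...,0]-.52)<.08)&(W[...,1]>.18)&(W[...,1]<.3)
ux=np.array([.989,.146]);uy=np.array([-.146,.989]);C=np.array([.5214,.1576])
for n,w in(('top',W),('scene',cloud(s))):
    m=(w[...,2]>.128)&(w[...,2]<.16)&(abs(w[...,0]-.52)<.08)&(w[...,1]>.18)&(w[...,1]<.3)
    P=w[m];q=np.c_[(P[:,:2]-C)@ux,(P[:,:2]-C)@uy,P[:,2]]
    print(n,len(P),np.percentile(q,[2,50,98],axis=0).round(4).tolist())
E
```

```text
clock: 15.28
tool_pos: [0.4858, -0.3471, 0.0871]
orientation: [-179.9, -30.0, 99.8]
force: [0.6, 0.8, 0.1]
opening: 0.0418
clock: 15.7
tool_pos: [0.4908, -0.377, 0.14]
orientation: [-179.9, -30.0, 99.8]
force: [0.8, -0.2, -0.1]
opening: 0.0502
clock: 16.12
tool_pos: [0.5003, -0.4292, 0.2304]
orientation: [179.9, -29.6, 99.9]
force: [-0.2, 0.6, 0.5]
opening: 0.0505
top 323 [[-0.0281, 0.0654, 0.129], [-0.0004, 0.0681, 0.1483], [0.0294, 0.0773, 0.1521]]
scene 265 [[-0.0244, 0.0648, 0.1286], [0.0049, 0.0681, 0.1434], [0.032, 0.0768, 0.1532]]
```

View pics/t6.png

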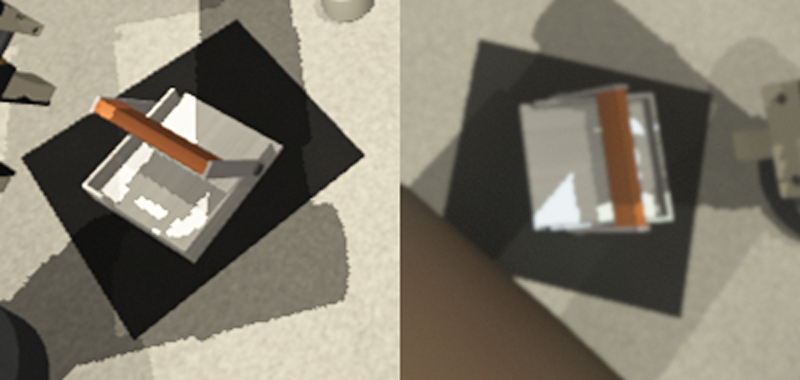

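The scoop stands empty and flat within the mat, and is released. The fin is measured at tub y 0.071, so the cover is at 0.166. Next I'll go above the fin with the tool vertical.

```bash
python3 -m handwheel '[[[0.02,0,-0.04],[0,-0.01,0]],[[0.05,0,-0.1],[0,-0.028,0]],[[0.08,0,-0.13],[0,-0.046,0]],[[0.1,0,-0.15],[0,-0.064,0]],[[0.1,0,-0.15],[0,-0.0822,0]]]'
python3 - <<'E'
from h import *
F=[.513,.228]
delta([*F,.24],R.from_euler('xyz',[180,0,98.4],degrees=True))
E
```

```text
clock: 16.63
tool_pos: [0.5001, -0.4237, 0.2635]
orientation: [179.9, -0.0, 100.0]
force: [-0.6, 0.4, 0.6]
opening: 0.0505
from [ 0.5001 -0.4237  0.2635] shift [3.1978 0.628  0.1188] turn [ 0.0003 -0.      0.0044]
```

```bash
python3 -m handwheel '[[[0.05,0.01,0.002],[0,0,0]],[[0.15,0.03,0.005],[0,0,0]],[[0.29,0.057,0.01],[0,0,0]],[[0.43,0.085,0.015],[0,0,0]],[[0.57,0.112,0.02],[0,0,0]]]'
python3 -m handwheel '[[[0.14,0.0275,0.005],[0,0,0]],[[0.28,0.055,0.01],[0,0,0]],[[0.42,0.083,0.015],[0,0,0]],[[0.56,0.11,0.02],[0,0,0]],[[0.7,0.138,0.025],[0,0,0]]]'
python3 -m handwheel '[[[0.14,0.0275,0.005],[0,0,0]],[[0.28,0.055,0.01],[0,0,0]],[[0.42,0.083,0.015],[0,0,0]],[[0.56,0.11,0.02],[0,0,0]],[[0.7,0.138,0.025],[0,0,0]]]'
python3 -m handwheel '[[[0.14,0.0275,0.005],[0,0,0]],[[0.28,0.055,0.01],[0,0,0]],[[0.42,0.083,0.015],[0,0,0]],[[0.56,0.11,0.02],[0,0,0]],[[0.7,0.138,0.025],[0,0,0]]]'
python3 -m handwheel '[[[0.13,0.0275,0.005],[0,0,0]],[[0.26,0.055,0.01],[0,0,0]],[[0.38,0.08,0.015],[0,0,0.002]],[[0.46,0.1,0.02],[0,0,0.0044]],[[0.5,0.104,0.025],[0,0,0.0044]]]'
python3 -m handwheel '[[[0,0,0],[0,0,0]],[[0,0,0],[0,0,0]]]'
python3 - <<'E'
from h import *
F=[.513,.228]
delta([*F,.138],R.from_euler('xyz',[180,0,98.4],degrees=True))
s=cam('wrist');save(s,'w7.png');w=cloud(s)
ux=np.array([.989,.146]);uy=np.array([-.146,.989]);C=np.array([.5214,.1576])
m=(w[...,2]>.128)&(w[...,2]<.16)&(abs(w[...,0]-.52)<.06)&(w[...,1]>.18)&(w[...,1]<.28)
P=w[m];q=np.c_[(P[:,:2]-C)@ux,(P[:,:2]-C)@uy,P[:,2]];print(len(P),np.percentile(q,[2,50,98],axis=0).round(4).tolist())
E
```

```text
clock: 17.05
tool_pos: [0.5011, -0.3055, 0.2574]
orientation: [-179.8, -0.6, 99.9]
force: [1.1, 0.5, -0.6]
opening: 0.0502
clock: 17.47
tool_pos: [0.5041, -0.1629, 0.2536]
orientation: [-179.8, -0.5, 99.9]
force: [1.3, 0.1, 0.6]
opening: 0.0504
clock: 17.88
tool_pos: [0.5071, -0.0203, 0.2497]
orientation: [-179.7, -0.5, 99.9]
force: [-0.3, -0.5, -0.5]
opening: 0.0503
clock: 18.3
tool_pos: [0.5101, 0.1222, 0.2455]
orientation: [-179.7, -0.4, 99.9]
force: [0.4, -0.0, -0.0]
opening: 0.0504
clock: 18.72
tool_pos: [0.5139, 0.2248, 0.2407]
orientation: [-179.7, -0.4, 98.3]
force: [0.1, -0.4, 0.3]
opening: 0.0504
clock: 18.88
tool_pos: [0.5139, 0.2226, 0.2411]
orientation: [-179.8, -0.4, 98.4]
force: [-0.1, 0.3, 0.3]
opening: 0.0503
from [0.5139 0.2226 0.2411] shift [0.024  0.0015 0.5159] turn [-0.0006 -0.001  -0.0001]
865 [[-0.0251, 0.069, 0.1362], [0.0007, 0.0745, 0.1506], [0.0318, 0.0803, 0.1521]]
```

View pics/w7.png

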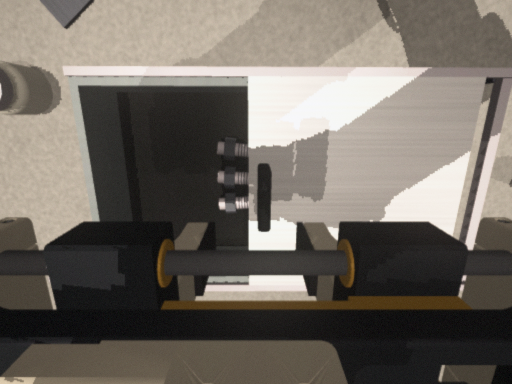

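The fin at (264,197) lies between the fingers, with the bolts on the floor at about (233,150–203). I'll go down, grip, and then slide.

```bash
python3 -m handwheel '[[[0.01,0,0.05],[0,-0.001,0]],[[0.02,0,0.15],[0,-0.001,0]],[[0.034,0,0.25],[0,-0.001,0]],[[0.034,0,0.34],[0,-0.001,0]],[[0.034,0,0.4],[0,-0.001,0]]]'
python3 -m handwheel '[[[0,0,0.04],[0,0,0]],[[0,0,0.08],[0,0,0]],[[0,0,0.105],[0,0,0]],[[0,0,0.115],[0,0,0]],[[0,0,0.115],[0,0,0]]]'
python3 -m handwheel '[[[0,0,0],[0,0,0]],[[0,0,0],[0,0,0]],[[0,0,0],[0,0,0]],[[0,0,0],[0,0,0]],[[0,0,0],[0,0,0]]]' 1
python3 -m handwheel '[[[0,0,0],[0,0,0]],[[0,0,0],[0,0,0]],[[0,0,0],[0,0,0]],[[0,0,0],[0,0,0]],[[0,0,0],[0,0,0]]]'
python3 - <<'E'
from h import *
o=get_obs();p=o['tool_pos'];uy=np.array([-.1461,.9893,0])
print(o['force'],(p-[.5214,.1576,0])@uy)
delta(p-.166*uy,R.from_euler('xyz',[180,0,98.4],degrees=True))
E
```

```text
clock: 19.35
tool_pos: [0.5123, 0.2287, 0.1597]
orientation: [-179.8, 0.0, 98.2]
force: [-0.6, 0.5, -0.3]
opening: 0.0501
clock: 19.77
tool_pos: [0.5133, 0.2299, 0.1389]
orientation: [-179.9, -0.0, 98.3]
force: [0.8, -0.7, -0.6]
opening: 0.0504
clock: 20.18
tool_pos: [0.5134, 0.2301, 0.1393]
orientation: [-179.9, -0.0, 98.3]
force: [0.4, 0.2, 0.6]
opening: 0.0225
clock: 20.6
tool_pos: [0.5134, 0.2301, 0.1392]
orientation: [-179.9, -0.0, 98.3]
force: [-1.8, 0.6, 1.7]
opening: 0.0114
[-1.80385404  0.64770916  1.72050516] 0.07294507095566582
from [0.5134 0.2301 0.1392] shift [-8.3e-01  1.3e-03 -5.0e-04] turn [-0.0002 -0.0001 -0.0003]
```

```bash
python3 -m handwheel '[[[-0.02,0,0],[0,0,0]],[[-0.07,0,0],[0,0,0]],[[-0.14,0,0],[0,0,0]],[[-0.21,0,0],[0,0,0]],[[-0.28,0,0],[0,0,0]]]'
python3 -m handwheel '[[[-0.07,0,0],[0,0,0]],[[-0.14,0,0],[0,0,0]],[[-0.21,0,0],[0,0,0]],[[-0.28,0,0],[0,0,0]],[[-0.35,0,0],[0,0,0]]]'
python3 -m handwheel '[[[-0.06,0,0],[0,0,0]],[[-0.11,0,0],[0,0,0]],[[-0.15,0,0],[0,0,0]],[[-0.17,0,0],[0,0,0]],[[-0.17,0,0],[0,0,0]]]'
python3 -m handwheel '[[[-0.01,0,0],[0,0,0]],[[-0.015,0,0],[0,0,0]],[[-0.015,0,0],[0,0,0]]]'
python3 -m handwheel '[[[-0.008,0,0],[0,0,0]],[[-0.015,0,0],[0,0,0]],[[-0.015,0,0],[0,0,0]]]'
```

```text
clock: 21.02
tool_pos: [0.5215, 0.1736, 0.1392]
orientation: [-179.9, -0.0, 98.3]
force: [-2.2, 2.7, 2.5]
opening: 0.0121
clock: 21.43
tool_pos: [0.5316, 0.1037, 0.1392]
orientation: [-179.9, -0.0, 98.3]
force: [-2.9, 2.7, 4.6]
opening: 0.0121
clock: 21.85
tool_pos: [0.5365, 0.0694, 0.1392]
orientation: [-179.9, 0.0, 98.2]
force: [-1.8, -2.7, 4.8]
opening: 0.0116
clock: 22.1
tool_pos: [0.5368, 0.0676, 0.1391]
orientation: [-179.9, 0.0, 98.3]
force: [-1.7, -1.4, 5.3]
opening: 0.0115
clock: 22.35
tool_pos: [0.5372, 0.0648, 0.1392]
orientation: [-179.9, 0.0, 98.3]
force: [-2.4, 0.5, 5.5]
opening: 0.0117
```

```bash
python3 -m handwheel '[[[-0.008,0,0],[0,0,0]],[[-0.015,0,0],[0,0,0]],[[-0.015,0,0],[0,0,0]]]'
python3 -m handwheel '[[[-0.005,0,0],[0,0,0]],[[-0.01,0,0],[0,0,0]],[[-0.01,0,0],[0,0,0]]]'
```

```text
clock: 22.6
tool_pos: [0.5373, 0.0643, 0.1391]
orientation: [-179.9, -0.2, 98.3]
force: [-10.0, 14.1, 7.8]
opening: 0.0118
clock: 22.85
tool_pos: [0.5373, 0.0642, 0.1391]
orientation: [-180.0, -0.3, 98.3]
force: [-12.7, 25.1, 9.4]
opening: 0.0117
```

The cover is against its stop: the force rose to 25 N with no further travel. I'll ease the push, release, rise and look.

```bash
python3 -m handwheel '[[[0.01,0,0],[0,0,0]],[[0.01,0,0],[0,0,0]]]'
python3 -m handwheel '[[[0,0,0],[0,0,0]],[[0,0,0],[0,0,0]],[[0,0,0],[0,0,0]],[[0,0,0],[0,0,0]],[[0,0,0],[0,0,0]]]' -0.15
python3 -m handwheel '[[[0,0,0],[0,0,0]],[[0,0,-0.05],[0,0,0]],[[0,0,-0.15],[0,0,0]],[[0,0,-0.3],[0,0,0]],[[0,0,-0.45],[0,0,0]]]'
python3 -m handwheel '[[[0,0,-0.15],[0,0,0]],[[0,0,-0.3],[0,0,0]],[[0,0,-0.4],[0,0,0]],[[0,0,-0.45],[0,0,0]],[[0,0,-0.45],[0,0,0]]]'
python3 - <<'E'
from h import *
s=cam('scene');save(s,'sc8.png',f=1.5)
ux=np.array([.989,.146]);uy=np.array([-.146,.989]);C=np.array([.5214,.1576])
w=cloud(s)
m=(w[...,2]>.128)&(w[...,2]<.16)&(abs(w[...,0]-.53)<.06)&(abs(w[...,1]-.06)<.06)
P=w[m];q=np.c_[(P[:,:2]-C)@ux,(P[:,:2]-C)@uy,P[:,2]];print(len(P),np.percentile(q,[2,50,98],axis=0).round(4).tolist())
E
```

```text
clock: 23.02
tool_pos: [0.5373, 0.0643, 0.1391]
orientation: [-179.9, -0.2, 98.3]
force: [-8.3, 14.0, 7.9]
opening: 0.0122
clock: 23.43
tool_pos: [0.5377, 0.0622, 0.1387]
orientation: [-179.9, 0.0, 98.3]
force: [0.2, 1.1, 1.0]
opening: 0.0395
clock: 23.85
tool_pos: [0.5374, 0.0623, 0.2302]
orientation: [-179.8, 0.0, 98.3]
force: [1.5, 0.9, 0.6]
opening: 0.0504
clock: 24.27
tool_pos: [0.5388, 0.0628, 0.322]
orientation: [179.8, -0.1, 98.3]
force: [-0.4, 0.5, 0.7]
opening: 0.0502
294 [[-0.0246, -0.1026, 0.1287], [0.0051, -0.1002, 0.1449], [0.0318, -0.0907, 0.1528]]
```

View pics/sc8.png

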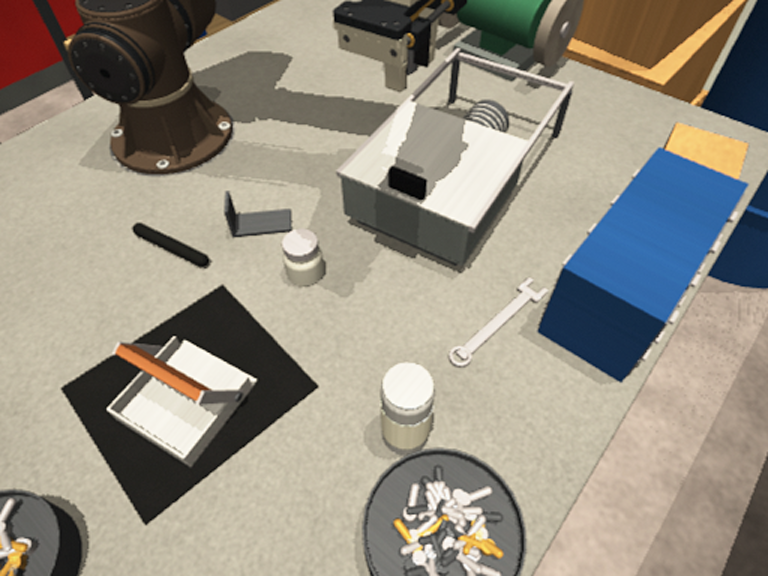

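The cover is flush over the tub, with the fin at (407,181). The scoop is empty on the mat at (180,400), and the jar, wrench and spray stand where they were.

```bash
python3 -c "
from plant import *
print(close_job())"
```

```text
the job is handed in; nothing more can be done
None
```

I did the whole task in the order asked and handed the job in at about 24.3 s of the 67 s allowed. I lifted the scoop by its bar, carried it level to the tub and tipped in all three bolts. Then I set the scoop back on the mat, let go of it, and slid the cover shut.

What the last checks showed:
- **Bolts:** the camera showed all three lying in the tub before I closed the cover. The weight on the wrist had dropped from about 7 N to 2.4 N, which matches an empty scoop.
- **Scoop:** it is empty, flat and released, well within the mat.
- **Cover:** it is against its stop; the force rose to 25 N with no further travel. The handle fin measured 97 mm to the −y side of the tub's centre, against 95 mm expected, within camera accuracy.
- **Bystanders:** the jar, wrench and spray can look unmoved in the last picture.
- **Arm:** it stood clear at 0.32 m, touching nothing.

The only disagreement was a 2–4 mm offset between cameras on the handle bar and the fin, and both grasps held. No check failed.

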